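# Scrub the beaker and put the brush away in the deep tube

### The arm

A 7-joint arm with a two-finger parallel gripper is mounted at the origin on the work surface. World frame = base frame: x ahead of the robot, y to its left, z up, the work surface at z = 0. Lengths are in m, angles in rad, forces in N, time in s.
With the tool pointing down it reaches from about 0.4 to 0.875 m from the base axis. Payload 4.4 kg.
Tool frame: the origin (TCP) lies between the finger pads; the fingertips stand 19 mm ahead of it and the grasp point (between the pads) is the TCP; z points along the fingers, y is the line along which they close (so a half turn about z gives the same grasp; the last joint's range is limited). The gripper opens to 85 mm and grips with 20 to 120 N. Pads are 22 mm wide; open, the fingers measure 114 mm over their backs; the gripper's body (76 mm by 85 mm) begins 54 mm behind the grasp point. The pads swing forward as they close: fully open they stand 13 mm farther back than shut.
Start: joints at [-1.214, 0.628, 0.038, 1.517, -0.027, 0.996, -0.02], TCP at [0.267, 0.593, 0.25] pointing down, gripper open.
Joint ranges: [-3.06, 3.06], [-0.37, 2.12], [-1.25, 1.32], [0.18, 2.47], [-1.1, 4.24], [0.23, 1.98], [-2.94, 2.94]. Speed limits (rad/s): [2.57, 2.57, 3.14, 3.14, 3.14, 3.14, 3.14].

### API

Orientations are given as a rotation vector (axis times angle).
In Python, from rig import * gives the robot as it stands.
- The arm moves only by the tool step_arm, never from a script. Its argument "targets" is a list that holds one entry, the list of rows, each a list of 5 numbers: the finger opening in mm, from 0 to 85.4, then the shift along the tool's x, y, z in units of 25 mm (1.0 is 25 mm), then the turn about the tool's z in units of 6 degrees (1.0 is 6 degrees). A call has 1 to 10 rows; each row is the pose to reach, as a shift and turn from the pose commanded when the call began, along the tool's axes at that moment; what a row does not reach only later rows make up. A row lasts 1/10 s, in which the tool goes at most 50 mm and 8.59 degrees, less where a joint would pass 70% of its speed; a pose out of reach is approached as far as the arm can. A call with a gripper value outside its range is refused whole. The fingers move at their own pace and stop on an object; "squeeze" is the grip in N (left out, the last holds). Time passes only in rows, so rows that repeat a pose let the fingers close. It gives the time, the measured TCP pose, the force, the opening and the grip force at its end, in the units of the state.
- read_state(): the state, without advancing time (a new reading comes with each control period).
- snapshot(name): name is "scene" or "side" or "wrist"; returns (picture, depth): 384x512x3 uint8, red, green, blue; 384x512 float32, m along the optical axis (not along the pixel's ray), 0 where there is no reading.
- get_calibration(name): a dict with "fx", "fy", "cx", "cy" (pixels), "pose" (4x4, takes a point from camera to world coordinates). Camera axes: x right, y up, looking along -z (the intrinsics and any distortion apply to the point x, -y, -z); pixel columns grow to the right and rows downward; lengths in m; the calibration is good to about 2 mm. A picture is of the moment at which its call begins: read the wrist's pose just before it. get_calibration takes no time and is no camera call; for the wrist camera it gives the pose at the moment of the call.
- hand_in(): hands the job in; it is judged then, once.
The state is a dict: "time_s": time; "joint_positions": joint angles; "dq": joint speeds; "joint_torque": joint torques, N m; "tcp_pos": TCP position; "eef_rot": TCP orientation; "ft_force": force on the tool from outside, world axes, zero at the start; "wrist_torque": the same for the moment, N m; "width": opening from 0.0 (shut) to 1.0 (fully open); "grip_force": force on a finger pad.
Only numpy, scipy, OpenCV 4.12 (cv2) and the standard library are available. Lean on these libraries where they do the work, as an engineer would, in place of code of your own. Each camera call takes 0.05 s, during which the arm holds its last target. There are 200 camera calls.

### The job

Take the bottle brush that leans in the glass beaker, scrub the beaker with two full strokes (bristles raised to half its height or a little more, without leaving it, then right back down to its floor, twice), then put the brush away, bristles down, in the one tube of the three-tube stand where it goes all the way to the bottom. Two of the tubes have spacers inside that you cannot see and leave the brush standing too high, so try them by feel. Leave the beaker standing in its place, and do not push the bottles and the vial about.

Things in the scene. Friction and masses are not known exactly. Their poses are not given: they have to be found in the camera images.
- brush: Bottle brush, loose, straight, round, 200 mm long, 90 g. Origin: centre of the bristle end; z runs to the handle's end. Rigid bristle head 28 mm thick from 0 to 55 mm (end rounded), 8 mm wire from 65 to 115 mm, pale wooden grip 17 mm thick from 123 to 194 mm. At the start it leans about 28 degrees in the beaker, bristles on its floor, handle over the rim towards the robot (-x within 30 degrees).
- beaker: Clear glass beaker, loose, 450 g, 68 mm outside and 62 mm inside diameter, 100 mm high, floor 5 mm thick. Origin: centre of its underside; z up. A stroke is up when the brush's origin is 45 to 95 mm above this origin, and down when under 17 mm (an upright brush on the floor stands at 5 mm).
- stand: Stand fixed to the bench: steel base 75 x 200 x 8 mm, three upright grey opaque tubes in a row along its y axis, at y = -60, 0 and 60 mm. Origin: centre of the base's underside; z up. Tube mouths at z = 125 mm, inside diameter 34 mm, flared in the last 9 mm. In one tube (not known which) the bottom is at z = 15 mm; in the other two a hidden spacer stops the brush at z = 57 mm.
- tube0 (a point): Centre of the mouth of the tube at the stand's y = -60 mm, 125 mm above the bench.
- tube1 (a point): Centre of the mouth of the middle tube, 125 mm above the bench.
- tube2 (a point): Centre of the mouth of the tube at the stand's y = +60 mm, 125 mm above the bench.
- amber_bottle: Bystander: amber glass bottle, 60 mm diameter, 110 mm high, loose, beyond the work. Origin: centre of its underside.
- saline_bottle: Bystander: clear plastic bottle, 56 mm diameter, 90 mm high, loose, on the robot's side of the work. Origin: centre of its underside.
- vial: Bystander: small glass vial, 30 mm diameter, 50 mm high, loose, between beaker and stand. Origin: centre of its underside.
Things that resemble listed ones, but are neither listed nor needed, are in the scene too. What is shaped like the beaker but blue or purple is not meant.

How it is judged:
By the outcome, as a careful person would: the job done as asked, in the order asked, and still so for the second after the job is handed in, with the robot touching nothing.
It also fails if it takes over 61 s, if anything falls off the work surface, if the arm or the gripper's body presses on something with over 40 N, if the wrist force passes 120 N, or if a joint passes its speed limit or range.

## Working session

There is one attempt and no reset: what is moved stays moved. The work goes in short steps, Python scripts to look and compute and a tool call to move; the robot and the scene stay as the last step left them, time stands still between calls to the robot, and variables do not carry over. Pictures are saved under pics/ and viewed, at most 10 in all, crops included, and the job is handed in when it is done.

Besides the shell and the picture viewer there is one more tool, called by a JSON object that holds its "name" and its "arguments", one argument or row to a line. step_arm: Moves the arm, as the interface text tells. Its arguments: {"type":"object","properties":{"targets":{"type":"array"},"squeeze":{"type":"number"}},"required":["targets"]}

```bash
mkdir -p pics; ls
python3 - <<'E'
from rig import *
import cv2,numpy as np
for n in("scene","side"):
    p,d=snapshot(n); c=get_calibration(n)
    cv2.imwrite(f"pics/{n}0.png",p[:,:,::-1]); np.savez(f"{n}0.npz",p=p,d=d,**{k:v for k,v in c.items()})
    print(n,c)
s=read_state();print(s)
E
```

```text
pics
scene {'fx': 479.30787866661376, 'fy': 479.30787866661376, 'cx': 262.45251470295034, 'cy': 191.942572420168, 'pose': array([[-0.29878263, -0.58489408,  0.75407417,  1.26432536],
       [ 0.95429215, -0.18928068,  0.23129922,  0.21335624],
       [ 0.00744612,  0.78871524,  0.61471361,  0.6525611 ],
       [ 0.        ,  0.        ,  0.        ,  1.        ]])}
side {'fx': 353.2359655233038, 'fy': 353.2359655233038, 'cx': 256.4050884939072, 'cy': 189.88834803517082, 'pose': array([[ 0.98887477,  0.09300463, -0.11608976,  0.52206102],
       [-0.1484599 ,  0.66583037, -0.73118368, -0.51804195],
       [ 0.00929262,  0.74028376,  0.67223031,  0.57183829],
       [ 0.        ,  0.        ,  0.        ,  1.        ]])}
{'time_s': 0.1, 'joint_positions': array([-1.21379658,  0.62922057,  0.03843238,  1.51825538, -0.02698927,
        0.99630238, -0.01996113]), 'dq': array([-0.00105205, -0.0020507 ,  0.0003355 , -0.00270132, -0.00088302,
       -0.00080762,  0.0007154 ]), 'joint_torque': array([ 2.06958706e-03, -5.64530110e+01,  1.23013459e+00, -1.93975443e+01,
        1.12716664e-02,  5.38195105e-03,  1.12293330e-05]), 'tcp_pos': array([0.26645951, 0.59230459, 0.24950626]), 'eef_rot': array([-6.59041889e-01, -3.07134554e+00,  2.56700808e-03]), 'ft_force': array([ 0.78329331, -0.6507328 , -0.78947489]), 'wrist_torque': array([-0.01494447,  0.08089485,  0.01820819]), 'grip_force': 0.0, 'width': 0.9959310678783935}
```

View pics/scene0.png

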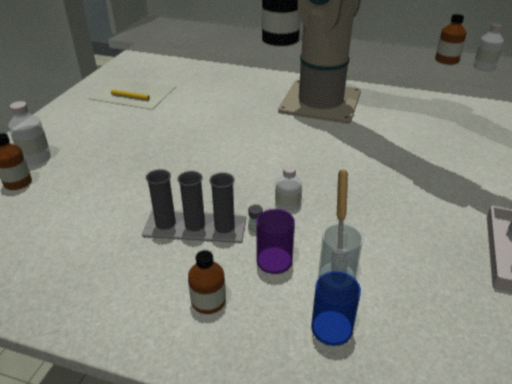

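View pics/side0.png

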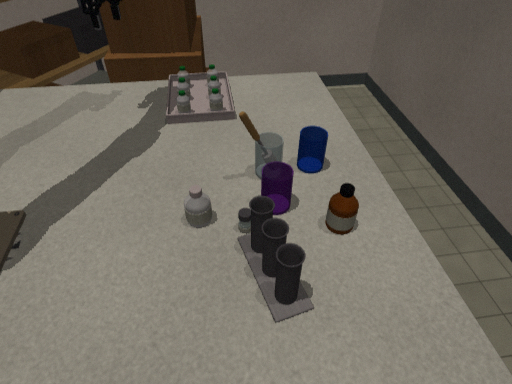

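Candidates for the beaker in the scene picture are clear glass (340,255), blue (336,308) and purple (275,240). The clear one holds the brush (handle at 342,195), so it is the one meant. In the side picture it is at (269,157). The stand is at scene (195,205), with the tube mouths at (160,175), (191,177) and (223,180).

```bash
cat > h.py <<'E'
import numpy as np,cv2
def load(n): return dict(np.load(n))
def cloud(f):
    d=f['d'];v,u=np.mgrid[:d.shape[0],:d.shape[1]]
    P=np.stack([(u-f['cx'])/f['fx']*d,-(v-f['cy'])/f['fy']*d,-d],-1)
    W=P@f['pose'][:3,:3].T+f['pose'][:3,3]; W[d==0]=np.nan
    return W
def proj(f,X):
    c=(np.atleast_2d(X)-f['pose'][:3,3])@f['pose'][:3,:3]
    return np.c_[f['cx']+f['fx']*c[:,0]/-c[:,2],f['cy']-f['fy']*c[:,1]/-c[:,2]]
E
python3 - <<'E'
from h import *
ims=[]
for n,(u,v) in(("scene",(340,225)),("side",(269,150))):
    f=load(n+"0.npz");W=cloud(f);p=f['p'].astype(int)
    ims.append(cv2.resize(f['p'][v-65:v+65,u-65:u+65,::-1],(400,400),interpolation=cv2.INTER_CUBIC))
    # wood: brownish
    r,g,b=p[...,0],p[...,1],p[...,2]
    z=W[...,2]
    V,U=np.mgrid[:384,:512]
    roi=(abs(U-u)<40)&(abs(V-v)<75)
    m=roi&(r-b>50)&(z>0.05)
    q=W[m];print(n,"wood",m.sum())
    for lo in np.arange(.08,.22,.015):
        s=q[(q[:,2]>=lo)&(q[:,2]<lo+.015)]
        if len(s):print(round(lo+.0075,4),s.mean(0).round(4),len(s))
    c=q.mean(0);w=np.linalg.svd(q-c)[2][0];w*=np.sign(w[2]);print("axis",c,w,np.degrees(np.arccos(w[2])))
    # tubes
    dark=(p.max(-1)<95)&(z>.119)&(z<.131)&(W[...,0]>.3)&(W[...,0]<1)
    q=W[dark]
    if n=="scene": dk=dark&(abs(U-190)<60)&(abs(V-190)<40)
    else: dk=dark&(abs(U-275)<50)&(abs(V-230)<50)
    q=W[dk];print("tube top pts",len(q))
    if len(q)>6:
        _,lab,cen=cv2.kmeans(q[:,:2].astype(np.float32),3,None,(3,50,1e-5),5,cv2.KMEANS_PP_CENTERS)
        for k in range(3):
            s=q[lab[:,0]==k];print((s.min(0)+s.max(0))/2,np.ptp(s,axis=0),len(s))
cv2.imwrite("pics/crop.png",np.hstack(ims))
E
```

```text
scene wood 195
0.1175 [0.6313 0.1618 0.1225] 9
0.1325 [0.6266 0.1597 0.1332] 35
0.1475 [0.62   0.1574 0.1482] 40
0.1625 [0.6127 0.1552 0.1627] 45
0.1775 [0.6055 0.1523 0.1774] 49
0.1925 [0.6003 0.1506 0.1872] 17
axis [0.61467362 0.15562081 0.1584085 ] [-0.43154904 -0.15224451  0.88914962] 27.233418214960583
tube top pts 446
[ 0.60376477 -0.0682844   0.12352841] [0.0456112  0.04372443 0.00892262] 146
[ 0.63072839 -0.18526184  0.12252015] [0.04508263 0.04431204 0.00701914] 153
[ 0.61744806 -0.1271872   0.12278978] [0.04525627 0.04485804 0.00740512] 147
side wood 13
0.1775 [0.5898 0.1447 0.1843] 2
0.1925 [0.5938 0.1465 0.1866] 11
axis [0.59319152 0.14625809 0.18622003] [ 0.94575049 -0.02997073  0.32350851] 71.12476186208914
tube top pts 653
[ 0.60302839 -0.06962506  0.12282773] [0.04646511 0.04806501 0.00732921] 189
[ 0.62946502 -0.18705284  0.12319282] [0.04573999 0.04639838 0.00814695] 252
[ 0.61601929 -0.12883926  0.12286369] [0.04511453 0.04608699 0.00766809] 212
```

View pics/crop.png

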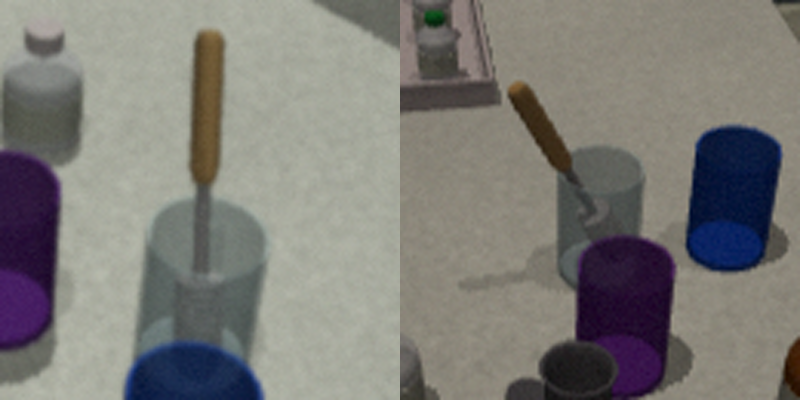

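The crop shows the clear beaker, rim centre about (343,237) in scene and (269,142) in side, with the brush in it. The blue and purple glasses stand apart from it. Next I fit the beaker position.

Run:
```python
from h import *
def onplane(f,u,v,z):
    r=f['pose'][:3,:3]@np.array([(u-f['cx'])/f['fx'],-(v-f['cy'])/f['fy'],-1]);o=f['pose'][:3,3]
    return o+r*(z-o[2])/r[2]
S,D=load("scene0.npz"),load("side0.npz")
a=onplane(S,342.6,237.3,.1);b=onplane(D,269.3,142,.1);print(a,b)
t=np.linspace(0,2*np.pi,200)
c=(a+b)/2
ims=[]
for f,(u,v) in((S,(340,225)),(D,(269,150))):
    im=cv2.resize(f['p'][v-65:v+65,u-65:u+65,::-1],(400,400),interpolation=cv2.INTER_CUBIC)
    for z in(0,.1):
        X=np.c_[c[0]+.034*np.cos(t),c[1]+.034*np.sin(t),t*0+z]
        q=proj(f,X);
        for x,y in (q-[u-65,v-65]+.5)*400/130: cv2.circle(im,(int(x),int(y)),0,(0,0,255),-1)
    # handle axis candidates: two ends of wood
    ims.append(im)
cv2.imwrite("pics/ov.png",np.hstack(ims))
# top-end and wood-lower-end triangulated from crop pixels, and handle axis
def tri(p,q):
    A=[];B=[]
    for f,(u,v) in((S,p),(D,q)):
        d=onplane(f,u,v,0)-f['pose'][:3,3];d/=np.linalg.norm(d);M=np.eye(3)-np.outer(d,d);A.append(M);B.append(M@f['pose'][:3,3])
    return np.linalg.lstsq(np.vstack(A),np.hstack(B),rcond=None)[0]
k=130/400
P=lambda x,y:(275+x*k-.5,160+y*k-.5);Q=lambda x,y:(204+x*k-.5,85+y*k-.5)
hi=tri(P(209,35),Q(118,89));lo=tri(P(204,181),Q(165,167));w=(hi-lo)/np.linalg.norm(hi-lo)
print(hi,lo,np.linalg.norm(hi-lo),w,np.degrees(np.arccos(w[2])),"bristle origin",lo-w*.123)
```

```text
[0.66311705 0.17014151 0.1       ] [0.65811277 0.15564857 0.1       ]
[0.59410357 0.1482904  0.18472761] [0.62914376 0.15931999 0.11008086] 0.08319617208503512 [-0.42117553 -0.13257328  0.8972377 ] 26.202682014367024 bristle origin [ 6.80948353e-01  1.75626503e-01 -2.79373466e-04]
```

View pics/ov.png

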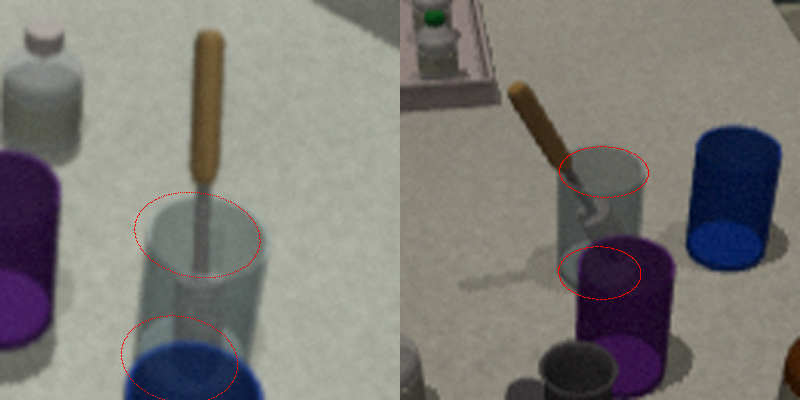

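The beaker's overlay belongs about 8 mm further in +y, so I take its centre as (0.661, 0.170). The handle axis at z=0.155 is (0.608, 0.154), leaning 27° at azimuth about 198°. I'll approach above it with the fingers closing along the lean, so that they can push the brush upright.

{"name": "step_arm", "arguments": {
  "targets": [
    [[85,-19.6,-10.4,0,7.9],[85,-19.6,-10.4,0,7.9],[85,-19.6,-10.4,0,7.9],[85,-19.6,-10.4,0,7.9],[85,-19.6,-10.4,0,7.9],[85,-19.6,-10.4,0,7.9],[85,-19.6,-10.4,0,7.9],[85,-19.6,-10.4,0,7.9],[85,-19.6,-10.4,0,7.9],[85,-19.6,-10.4,0,7.9]]
  ],
  "squeeze": 40
}}

```text
time_s: 1.1
tcp_pos: [0.574, 0.1962, 0.25]
eef_rot: [-1.838, -2.547, 0.001]
ft_force: [0.6, 0.8, 0.8]
width: 0.996
grip_force: 0.0
```

{"name": "step_arm", "arguments": {
  "targets": [
    [[85,0,0,0,0],[85,0,0,0,0]]
  ]
}}

```text
time_s: 1.3
tcp_pos: [0.5737, 0.196, 0.2498]
eef_rot: [-1.843, -2.544, 0.001]
ft_force: [-0.9, 0.7, -0.3]
width: 0.996
grip_force: 0.0
```

```bash
cat >> h.py <<'E'
def rel(s,goal,az=None):
    from scipy.spatial.transform import Rotation as Ro
    R=Ro.from_rotvec(s['eef_rot']).as_matrix();print("t",s['time_s'],"tcp",s['tcp_pos'].round(4),"F",s['ft_force'].round(1),"w",round(s['width']*85.4,1),"az",np.degrees(np.arctan2(R[1,1],R[0,1])).round(1))
    print("units",(R.T@(np.array(goal)-s['tcp_pos'])/.025).round(2))
E
python3 -c "
from rig import *
from h import *
s=read_state();rel(s,[.608,.154,.16]);rel(s,[.672,.174,.168])"
```

```text
t 1.3 tcp [0.5737 0.196  0.2498] F [-0.9  0.7 -0.3] w 85.1 az 18.2
units [-2.02  0.78  3.59]
t 1.3 tcp [0.5737 0.196  0.2498] F [-0.9  0.7 -0.3] w 85.1 az 18.2
units [-2.06  3.46  3.27]
```

Move over the handle, descend, then check with the cameras.

{"name": "step_arm", "arguments": {
  "targets": [
    [[85,-2.0,0.8,0,0],[85,-2.0,0.8,0,0],[85,-2.0,0.8,1.2,0],[85,-2.0,0.8,2.4,0],[85,-2.0,0.8,3.6,0],[85,-2.0,0.8,3.6,0]]
  ]
}}

```text
time_s: 1.9
tcp_pos: [0.6039, 0.1584, 0.1561]
eef_rot: [-1.831, -2.545, 0.01]
ft_force: [-0.5, 0.1, -1.1]
width: 0.996
grip_force: 0.0
```

Run:
```python
from rig import *
from h import *
rel(read_state(),[.672,.174,.168])
a=snapshot("scene")[0][120:280,230:430,::-1];b=snapshot("side")[0][60:220,170:370,::-1]
cv2.imwrite("pics/g1.png",cv2.resize(np.hstack([a,b]),(800,320),interpolation=cv2.INTER_CUBIC))
```

```text
t 1.9 tcp [0.6039 0.1584 0.1561] F [-0.5  0.1 -1.1] w 85.1 az 18.5
units [-0.27  2.78 -0.5 ]
```

View pics/g1.png

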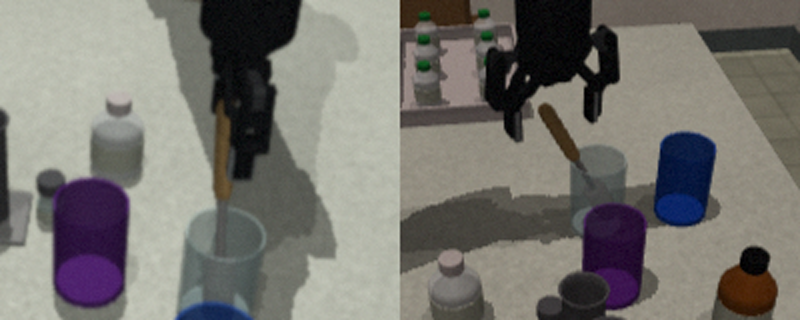

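Fingers straddle the handle, but sit about 8 mm too far in +y; I'll correct that, then push the brush upright.

{"name": "step_arm", "arguments": {
  "targets": [
    [[60,-0.3,0,0,0],[50,-0.3,0.2,0,0],[45,-0.3,0.5,0,0],[45,-0.3,0.9,-0.1,0],[42,-0.3,1.3,-0.2,0],[40,-0.3,1.7,-0.3,0],[38,-0.3,2.1,-0.4,0],[35,-0.3,2.4,-0.5,0],[32,-0.3,2.6,-0.5,0],[30,-0.3,2.7,-0.5,0]]
  ]
}}

```text
time_s: 3.0
tcp_pos: [0.675, 0.1711, 0.1729]
eef_rot: [1.838, 2.547, 0.001]
ft_force: [-0.2, 0.1, -0.3]
width: 0.352
grip_force: 0.0
```

Run:
```python
from rig import *
from h import *
rel(read_state(),[.672,.174,.168])
a=snapshot("scene")[0][120:280,230:430,::-1];b=snapshot("side")[0][60:220,170:370,::-1]
cv2.imwrite("pics/g2.png",cv2.resize(np.hstack([a,b]),(800,320),interpolation=cv2.INTER_CUBIC))
```

```text
t 3.0 tcp [0.675  0.1711 0.1729] F [-0.2  0.1 -0.3] w 30.1 az 18.4
units [ 0.15 -0.08  0.2 ]
```

View pics/g2.png

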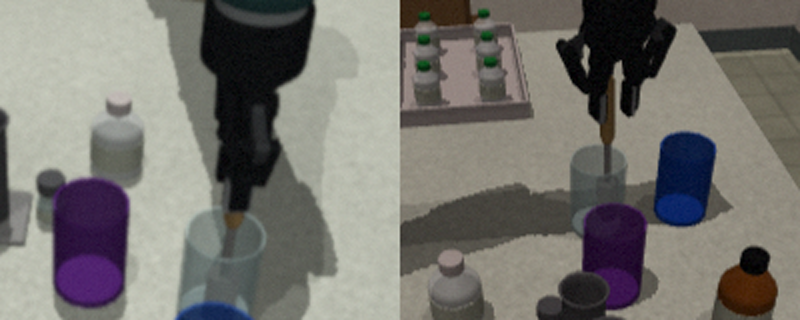

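Brush is upright between the pads. Grip it, lift slightly, and measure its tilt.

{"name": "step_arm", "arguments": {
  "targets": [
    [[20,0,-0.1,0,0],[10,0,-0.1,0,0],[5,0,-0.1,0,0],[5,0,-0.1,0,0],[5,0,-0.1,0,0],[5,0,-0.1,0,0]]
  ],
  "squeeze": 40
}}

```text
time_s: 3.7
tcp_pos: [0.6718, 0.17, 0.1727]
eef_rot: [-1.838, -2.547, 0.001]
ft_force: [-0.7, -0.7, 0.2]
width: 0.19
grip_force: 40.0
```

Run:
```python
from rig import *
from h import *
s=read_state();rel(s,[.661,.170,.168]);print(s['grip_force'])
t=s['tcp_pos']
F={}
for n in("scene","side"):
    p,d=snapshot(n);F[n]=dict(p=p,d=d,**get_calibration(n))
    np.savez(n+"1.npz",**F[n])
ims=[]
for n in F:
    f=F[n];q=proj(f,[t+[0,0,-.035],t+[0,0,-.16]]);c=q.mean(0).astype(int);print(n,q.round(1))
    im=cv2.resize(f['p'][c[1]-50:c[1]+50,c[0]-50:c[0]+50,::-1],(400,400),interpolation=cv2.INTER_CUBIC)
    for x,y in (q-c+50.5)*4: cv2.circle(im,(int(x),int(y)),3,(0,0,255),-1)
    ims.append(im)
cv2.imwrite("pics/g3.png",np.hstack(ims))
```

```text
t 3.7 tcp [0.6718 0.17   0.1727] F [-0.7 -0.7  0.2] w 16.3 az 18.4
units [ 0.14 -0.41  0.19]
39.97685194015503
scene [[344.2 223.7]
 [336.2 276.4]]
side [[274.6 124.4]
 [272.5 167. ]]
```

View pics/g3.png

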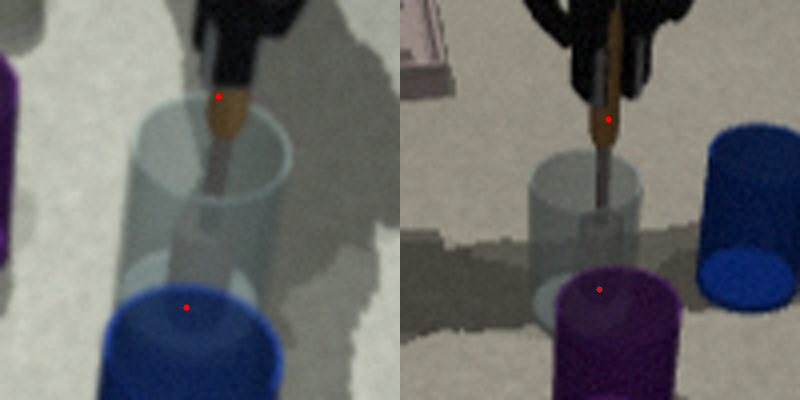

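Grip is firm (16.3 mm) and the brush is vertical within about 1–2°, standing on the beaker floor. Now the two strokes, recentring a little on the first rise.

{"name": "step_arm", "arguments": {
  "targets": [
    [[5,0,-0.1,-0.6,0],[5,-0.1,-0.3,-1.4,0],[5,-0.15,-0.3,-2.2,0],[5,-0.15,-0.3,-2.4,0],[5,-0.15,-0.3,-2.4,0],[5,-0.15,-0.3,-1.6,0],[5,-0.15,-0.3,-0.8,0],[5,-0.15,-0.3,-0.2,0],[5,-0.15,-0.3,0,0],[5,-0.15,-0.3,0,0]]
  ]
}}

```text
time_s: 4.8
tcp_pos: [0.6662, 0.1641, 0.1725]
eef_rot: [-1.838, -2.547, 0.001]
ft_force: [0.1, -0.3, 0.3]
width: 0.188
grip_force: 39.5
```

```bash
python3 -c "
from rig import *
from h import *
s=read_state();rel(s,[.661,.170,.1725]);print(s['grip_force'])"
```

```text
t 4.8 tcp [0.6662 0.1641 0.1725] F [ 0.1 -0.3  0.3] w 16.1 az 18.4
units [ 0.29 -0.12 -0.  ]
39.49652552604675
```

{"name": "step_arm", "arguments": {
  "targets": [
    [[5,0,0,0.1,0],[5,0,0,0.15,0],[5,0,0,0.15,0]]
  ]
}}

```text
time_s: 5.1
tcp_pos: [0.6672, 0.1641, 0.1723]
eef_rot: [1.837, 2.546, 0.004]
ft_force: [-3.1, -0.7, 16.2]
width: 0.187
grip_force: 41.5
```

Floor contact confirmed (16 N). Second stroke.

{"name": "step_arm", "arguments": {
  "targets": [
    [[5,0,0,-0.8,0],[5,0,0,-1.6,0],[5,0,0,-2.4,0],[5,0,0,-2.5,0],[5,0,0,-2.5,0],[5,0,0,-1.8,0],[5,0,0,-1.0,0],[5,0,0,-0.3,0],[5,0,0,-0.1,0],[5,0,0,-0.1,0]]
  ]
}}

```text
time_s: 6.1
tcp_pos: [0.6659, 0.1635, 0.1717]
eef_rot: [-1.838, -2.547, 0.002]
ft_force: [-1.5, -1.2, 8.9]
width: 0.187
grip_force: 40.6
```

{"name": "step_arm", "arguments": {
  "targets": [
    [[5,0,0,-1.5,0],[5,0,0,-3.0,0],[5,0,0,-4.5,0],[5,0,0,-6.0,0],[5,0,0,-6.0,0],[5,0,0,-6.0,0]]
  ]
}}

```text
time_s: 6.7
tcp_pos: [0.6659, 0.1642, 0.3208]
eef_rot: [-1.838, -2.547, 0.001]
ft_force: [0.2, 1.1, -1.7]
width: 0.188
grip_force: 39.6
```

Run:
```python
from rig import *
from h import *
s=read_state();rel(s,[.6167,-.128,.322]);print(s['grip_force'])
t=s['tcp_pos']
ims=[]
for n in("scene","side"):
    p,d=snapshot(n);f=dict(p=p,d=d,**get_calibration(n));np.savez(n+"2.npz",**f)
    q=proj(f,[t+[0,0,-.035],t+[0,0,-.168]]);c=q.mean(0).astype(int);print(n,q.round(1))
    im=cv2.resize(f['p'][c[1]-50:c[1]+50,c[0]-50:c[0]+50,::-1],(400,400),interpolation=cv2.INTER_CUBIC)
    for x,y in (q-c+50.5)*4: cv2.circle(im,(int(x),int(y)),2,(0,0,255),-1)
    ims.append(im)
    W=cloud(f)
    m=(abs(W[...,0]-t[0])<.035)&(abs(W[...,1]-t[1])<.035)&(W[...,2]<t[2]-.03)&(W[...,2]>t[2]-.175)
    q=W[m]
    for z in np.arange(-.165,-.03,.015):
        k=q[abs(q[:,2]-t[2]-z)<.0075]
        if len(k)>3: print(round(z,3),len(k),np.median(k,0).round(4),"mid",((k.min(0)+k.max(0))/2).round(4)[:2],"vs tcp")
cv2.imwrite("pics/g4.png",np.hstack(ims))
```

```text
t 6.7 tcp [0.6659 0.1642 0.3208] F [ 0.2  1.1 -1.7] w 16.0 az 18.4
units [-10.47  -5.55  -0.05]
39.5635449886322
scene [[352.4 143.1]
 [342.2 213.6]]
-0.165 33 [0.6733 0.1694 0.161 ] mid [0.6722 0.1682] vs tcp
-0.15 128 [0.6748 0.1687 0.1724] mid [0.6711 0.1681] vs tcp
-0.135 130 [0.6747 0.1696 0.1864] mid [0.6708 0.1682] vs tcp
-0.12 145 [0.6749 0.169  0.2015] mid [0.6712 0.1681] vs tcp
-0.105 189 [0.6676 0.1688 0.213 ] mid [0.6643 0.1684] vs tcp
-0.09 44 [0.6661 0.1685 0.231 ] mid [0.6668 0.1682] vs tcp
-0.075 44 [0.6666 0.1684 0.2465] mid [0.6666 0.1684] vs tcp
-0.06 45 [0.6666 0.1689 0.2611] mid [0.6675 0.1684] vs tcp
-0.045 75 [0.6697 0.1689 0.278 ] mid [0.6684 0.169 ] vs tcp
-0.03 52 [0.6706 0.1685 0.2867] mid [0.6689 0.1684] vs tcp
side [[275.5  62.2]
 [272.8 120.1]]
-0.165 24 [0.6606 0.1592 0.1595] mid [0.6612 0.1612] vs tcp
-0.15 74 [0.6595 0.1564 0.1711] mid [0.6621 0.1586] vs tcp
-0.135 78 [0.6606 0.1573 0.1862] mid [0.6625 0.1614] vs tcp
-0.12 85 [0.6606 0.1573 0.2009] mid [0.6621 0.1608] vs tcp
-0.105 82 [0.6615 0.1645 0.2115] mid [0.6624 0.1664] vs tcp
-0.09 27 [0.6612 0.1647 0.2308] mid [0.6625 0.1653] vs tcp
-0.075 23 [0.6624 0.1647 0.2466] mid [0.663  0.1653] vs tcp
-0.06 26 [0.6621 0.1644 0.2606] mid [0.663  0.1654] vs tcp
-0.045 51 [0.6617 0.1619 0.277 ] mid [0.662  0.1635] vs tcp
-0.03 31 [0.6619 0.1613 0.2873] mid [0.6629 0.1628] vs tcp
```

View pics/g4.png

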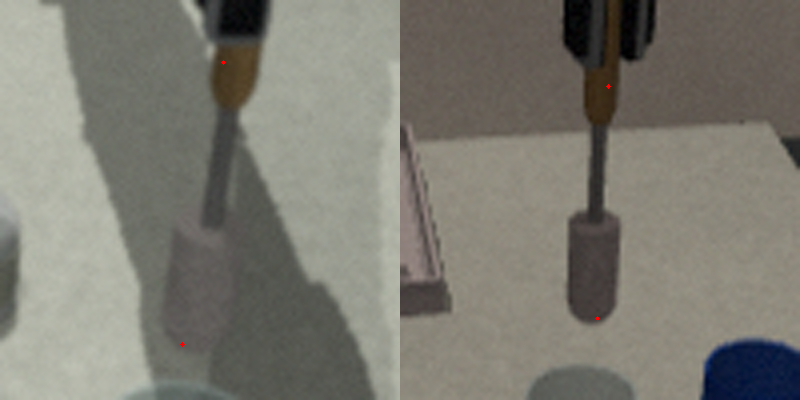

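The brush hangs vertical, and the beaker stayed in place. The brush axis as seen by the cameras is about (0.662, 0.1665) at TCP (0.666, 0.164). I'll apply the same offset to the tubes, starting with tube2 (nearest).

{"name": "step_arm", "arguments": {
  "targets": [
    [[5,-1.0,-0.7,0,0],[5,-2.2,-1.4,0,0],[5,-3.5,-2.2,0,0],[5,-4.8,-3.0,0,0],[5,-6.0,-3.8,0,0],[5,-7.2,-4.6,0,0],[5,-8.0,-5.1,0,0],[5,-8.2,-5.2,0,0],[5,-8.2,-5.2,0,0],[5,-8.2,-5.2,0,0]]
  ]
}}

```text
time_s: 7.8
tcp_pos: [0.6075, -0.0692, 0.3205]
eef_rot: [-1.834, -2.548, -0.001]
ft_force: [-0.8, 0.5, -0.5]
width: 0.188
grip_force: 39.5
```

```bash
cat > chk.py <<'E'
from rig import *
from h import *
import sys
s=read_state();rel(s,[.607,-.0715,.322]);t=s['tcp_pos']
for n in("scene","side"):
    p,d=snapshot(n);f=dict(p=p,d=d,**get_calibration(n));W=cloud(f)
    h=f['pose'][:2,0];h=h/np.linalg.norm(h)   # horizontal image-right direction
    L=W[...,:2]@h;V,U=np.mgrid[:384,:512]
    rel_=W[...,:2]-t[:2];near=np.linalg.norm(rel_,axis=-1)
    b=(near<.03)&(abs(W[...,2]-t[2]+.135)<.02)
    w=(near<.03)&(abs(W[...,2]-t[2]+.078)<.02)
    dark=(p.max(-1)<95)&(W[...,2]>.119)&(W[...,2]<.131)&(near<.034)
    mid=lambda m:(L[m].min()+L[m].max())/2
    print(n,"dir",h.round(3),"bristle",mid(b).round(4),"wire",mid(w).round(4),"tube",mid(dark).round(4),np.ptp(L[dark]).round(4),b.sum(),w.sum(),dark.sum())
E
python3 chk.py
```

```text
t 7.8 tcp [ 0.6075 -0.0692  0.3205] F [-0.8  0.5 -0.5] w 16.0 az 18.5
units [-0.08 -0.05 -0.06]
scene dir [-0.299  0.954] bristle -0.2428 wire -0.2427 tube -0.2461 0.0429 299 96 148
side dir [ 0.989 -0.148] bristle 0.6092 wire 0.6087 tube 0.6066 0.0454 287 106 193
```

Small correction (-0.13, -0.17 units), then lower by feel. A spacer would stop the TCP at about 0.224, the true bottom at about 0.182.

{"name": "step_arm", "arguments": {
  "targets": [
    [[5,-0.13,-0.17,0,0],[5,-0.13,-0.17,0.4,0],[5,-0.13,-0.17,0.9,0],[5,-0.13,-0.17,1.3,0],[5,-0.13,-0.17,1.7,0],[5,-0.13,-0.17,2.1,0],[5,-0.13,-0.17,2.5,0],[5,-0.13,-0.17,2.9,0],[5,-0.13,-0.17,3.2,0],[5,-0.13,-0.17,3.4,0]]
  ]
}}

```text
time_s: 8.9
tcp_pos: [0.6042, -0.0757, 0.2357]
eef_rot: [-1.838, -2.547, 0.0]
ft_force: [-0.4, 0.6, 0.1]
width: 0.187
grip_force: 39.6
```

{"name": "step_arm", "arguments": {
  "targets": [
    [[5,0,0,0.15,0],[5,0,0,0.3,0],[5,0,0,0.45,0],[5,0,0,0.6,0],[5,0,0,0.65,0]]
  ]
}}

```text
time_s: 9.4
tcp_pos: [0.6058, -0.0764, 0.2235]
eef_rot: [1.837, 2.545, 0.003]
ft_force: [-4.5, -0.2, 22.6]
width: 0.185
grip_force: 42.6
```

Stopped at TCP 0.2235 with 23 N, so tube2 has a spacer. Lift out and go over tube1.

{"name": "step_arm", "arguments": {
  "targets": [
    [[5,0,0,-0.8,0],[5,0,0,-1.8,0],[5,0,0,-2.8,0],[5,0,0,-3.8,0],[5,0,0,-4.1,0],[5,0,0,-4.1,0],[5,-0.8,-0.1,-4.1,0],[5,-1.6,-0.2,-4.1,0],[5,-2.35,-0.24,-4.1,0],[5,-2.35,-0.24,-4.1,0]]
  ]
}}

```text
time_s: 10.4
tcp_pos: [0.6167, -0.1373, 0.3214]
eef_rot: [-1.844, -2.543, 0.005]
ft_force: [-0.3, -0.4, -1.6]
width: 0.182
grip_force: 39.7
```

{"name": "step_arm", "arguments": {
  "targets": [
    [[5,0,0,0,0],[5,0,0,0,0]]
  ]
}}

```text
time_s: 10.6
tcp_pos: [0.6171, -0.1321, 0.3222]
eef_rot: [-1.836, -2.547, -0.001]
ft_force: [0.6, 0.7, -1.5]
width: 0.184
grip_force: 39.7
```

```bash
python3 chk.py
```

```text
t 10.6 tcp [ 0.6171 -0.1321  0.3222] F [ 0.6  0.7 -1.5] w 15.7 az 18.4
units [2.43 0.38 0.01]
scene dir [-0.299  0.954] bristle -0.3054 wire -0.3054 tube -0.314 0.0599 301 97 153
side dir [ 0.989 -0.148] bristle 0.6275 wire 0.6275 tube 0.6288 0.0442 321 117 218
```

Well aligned (within about 1 mm); lower into tube1.

{"name": "step_arm", "arguments": {
  "targets": [
    [[5,0,0.04,0.4,0],[5,0,0.04,0.8,0],[5,0,0.04,1.2,0],[5,0,0.04,1.6,0],[5,0,0.04,2.0,0],[5,0,0.04,2.4,0],[5,0,0.04,2.8,0],[5,0,0.04,3.2,0],[5,0,0.04,3.4,0],[5,0,0.04,3.5,0]]
  ]
}}

```text
time_s: 11.7
tcp_pos: [0.618, -0.1331, 0.2346]
eef_rot: [-1.838, -2.547, 0.001]
ft_force: [0.7, -0.2, -1.0]
width: 0.187
grip_force: 39.7
```

{"name": "step_arm", "arguments": {
  "targets": [
    [[5,0,0,0.15,0],[5,0,0,0.3,0],[5,0,0,0.45,0],[5,0,0,0.6,0],[5,0,0,0.6,0]]
  ]
}}

```text
time_s: 12.2
tcp_pos: [0.6178, -0.133, 0.2197]
eef_rot: [-1.838, -2.547, 0.001]
ft_force: [-0.4, -0.3, -0.3]
width: 0.189
grip_force: 39.7
```

No contact at 0.2197; past the spacer height. Continue to the bottom.

{"name": "step_arm", "arguments": {
  "targets": [
    [[5,0,0,0.3,0],[5,0,0,0.6,0],[5,0,0,0.9,0],[5,0,0,1.2,0],[5,0,0,1.35,0],[5,0,0,1.45,0],[5,0,0,1.55,0],[5,0,0,1.6,0]]
  ]
}}

```text
time_s: 13.0
tcp_pos: [0.6188, -0.1336, 0.1816]
eef_rot: [1.837, 2.546, 0.001]
ft_force: [-1.8, -0.3, 11.5]
width: 0.185
grip_force: 41.0
```

On the bottom (TCP 0.1816, 11.5 N). Release and retreat.

{"name": "step_arm", "arguments": {
  "targets": [
    [[25,0,0,-0.1,0],[40,0,0,-0.1,0],[50,0,0,-0.1,0],[50,0,0,-0.1,0],[50,0,0,-1.0,0],[50,0,0,-2.0,0],[50,0,0,-3.5,0],[50,0,0,-5.0,0],[50,0,0,-6.0,0],[50,0,0,-6.0,0]]
  ]
}}

```text
time_s: 14.0
tcp_pos: [0.6201, -0.1339, 0.3346]
eef_rot: [1.834, 2.542, 0.005]
ft_force: [0.4, -0.3, -0.1]
width: 0.584
grip_force: 0.0
```

Run:
```python
from rig import *
from h import *
s=read_state();rel(s,[.6,0,.3])
a=snapshot("scene")[0][130:330,130:380,::-1];b=snapshot("side")[0][90:290,180:430,::-1]
cv2.imwrite("pics/end.png",cv2.resize(np.hstack([a,b]),(800,320),interpolation=cv2.INTER_CUBIC))
```

```text
t 14.0 tcp [ 0.6201 -0.1339  0.3346] F [ 0.4 -0.3 -0.1] w 49.9 az 18.4
units [5.34 0.91 1.37]
```

View pics/end.png

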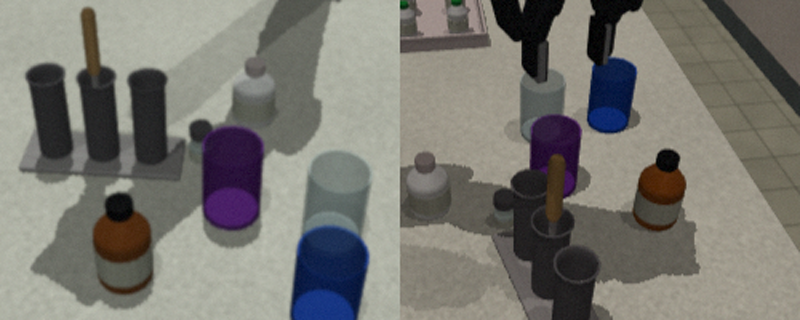

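The brush stands in the middle tube with only the wood showing. The beaker and the bystanders are where they were, and the gripper is clear.

```bash
python3 -c "
from rig import *
print(hand_in())"
```

```text
the job is handed in; nothing more can be done
None
```

I scrubbed the beaker with two full strokes and put the brush away, bristles down, at the bottom of the middle tube (tube1); the beaker and bystanders stayed in place, and the job is handed in at about 14 s.

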